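# Draw the X-ray marker dish from its slot, turn it and hold it over the panel

### The arm

A 6-joint arm with a two-finger parallel gripper is mounted at the origin on a cart in front of the work surface, level with it; the furniture and walls round the work are solid. World frame = base frame: x ahead of the robot, y to its left, z up, the work surface at z = 0. Lengths are in m, angles in rad, forces in N, time in s.
With the tool pointing down it reaches from about 0.325 to 0.9 m from the base axis. Payload 3.5 kg.
Tool frame: the origin (TCP) lies midway between the tips of the shut fingers; the grasp point (between the pads) lies 19 mm behind it (robot.grip_point_offset is the z of the grasp point in the tool frame, in m); z points along the fingers, y is the direction in which the jaws open and shut (so a half turn about z gives the same grasp; the last joint's range is limited). The gripper opens to 85 mm and grips with 20 to 120 N. Pads are 22 mm wide; open, the fingers measure 114 mm over their backs; the gripper's body (76 mm by 85 mm) begins 54 mm behind the grasp point. The pads swing forward as they close: fully open they stand 13 mm farther back than shut.
Start: joints at [1.097, 0.276, -0.026, 1.268, 0, 1.467], TCP at [0.226, 0.583, 0.231] pointing down, gripper open.
Joint ranges: [-3.12, 3.12], [-0.85, 1.88], [-1.08, 1.24], [-1.95, 2.15], [-1.57, 1.53], [-3.14, 3.14]. Speed limits (rad/s): [2.57, 2.57, 3.14, 3.14, 3.14, 3.14].

### API

Orientations are given as a unit quaternion [x, y, z, w].
In Python, from plant import robot, effector, read_state, cams gives the robot as it stands. Calls block until the motion is done:
- robot.goto(position, orientation): joint-space move of the TCP to a pose.
- robot.servo_line(position, rot=None, max_speed=0.15, until_force=None): straight line of the TCP; rot=None keeps the orientation; max_speed is the mean speed in m/s. With until_force (N) it stops when the force on the tool has changed by that much, and returns True; else False.
- robot.goto_joints(angles): joint-space move.
- effector.gripper_to(opening): opening from 0.0 (shut) to 1.0 (fully open); the grip force is fixed at half the most; returns when the fingers have stopped.
- robot.hold(seconds).
- robot.inverse_kinematics(position, orientation): joint angles nearest the present ones, or None.
- read_state(): the state.
- cams.get_image(name): name is "side" or "top"; returns the picture (480x640x3 uint8, blue, green, red); there is no depth.
- cams.camera_params(name): a dict with "fx", "fy", "cx", "cy" (pixels), "R" (3x3) and "t" (3): a world point X has camera coordinates R X + t. Camera axes: x right, y down, z forward; pixel columns grow to the right and rows downward; lengths in m; the calibration is good to about 2 mm. A picture is of the moment at which its call begins. camera_params takes no time and is no camera call.
A pose or a line that the arm cannot do raises robot.IKError and nothing moves.
- robot.sign_off(): hands the job in, once; it reports no verdict.
Trained networks look in the newest picture that a camera, given by its name, has taken for a name from the list of things; names that differ only in an ending like _2 or _b are one class to them, and where a whole thing is asked for, a point or a joint stands for the part that bears it (a point fixed in the world has none). Each returns a list of dicts, best first, with "score" (0 to 1); they miss things now and then, are a little off and sometimes report something else, mostly with a low value. They report only what shows in the picture. A call takes as long as a camera call. They do not tell look-alikes from the thing itself.
- cams.spot_in(camera, query): "xyz" ([x, y, z] in m, in the coordinates of the camera as it stood for that picture, good to about 4 mm: the middle of the surface that is visible of it).
- cams.mark_of(camera, query): "xyz" ([x, y, z] in m, in the coordinates of the camera as it stood for that picture, good to about 4 mm: a listed point, or the origin of a listed thing).
The state is a dict: "time": time; "qpos": joint angles; "qd": joint speeds; "joint_efforts": joint torques, N m; "tool_pos": TCP position; "eef_rot": TCP orientation; "contact_force": force on the tool from outside, world axes, zero at the start; "moment": the same for the moment, N m; "finger_gap": opening from 0.0 (shut) to 1.0 (fully open).
Only numpy, scipy, OpenCV 4.12 (cv2) and the standard library are available. Lean on these libraries where they do the work, as an engineer would, in place of code of your own. Each camera call takes 0.05 s, during which the arm holds its last target.

### The job

Grip the upright blade of the marker dish by its top edge, draw it straight up out of the slotted holder and carry it to the flat X-ray panel, turning it about a quarter turn (anticlockwise seen from above), so that the loose steel ball is right above the white cross and the blade is above the blue line and parallel to it, with the blade's lower end a few centimetres above the panel. Keep the dish level and move smoothly so that the ball stays near the middle of the dish all the way, and leave the two small bottles and the tape roll where they are. Finish while still holding the dish there, level and still: nothing is put down or let go.

Things in the scene. Friction and masses are not known exactly. Their poses are not given: they have to be found in the camera images.
- blade_grip (a point): Grip point of the marker carrier, a loose rigid piece of 0.21 to 0.34 kg: in its upright aluminium blade, 18 mm below the top edge. Blade 8 mm thick (x), 60 wide (y), 150 tall (z up). A blue dish, 95 mm across, is fixed on the blade's +x side: its centre 58 mm along +x and 74 mm below this point, its rim top 60 mm below. A shoulder rests on the holder; the lowest 40 mm of blade is in the slot.
- dish_centre (a point): Lowest point of the blue dish's upper face, at its middle; axes as blade_grip (x from blade to dish, z up). Shallow: slope 4 degrees out to 22 mm radius (thin white ring), then 12 degrees, then a rim 7 mm high at 44 mm radius.
- blade_foot (a point): Middle of the blade's lower end, 132 mm below blade_grip; same axes. At the start it is in the slot, 8 mm above the worktop.
- marker_ball_center (a point): Centre of the loose steel ball, 25 mm diameter, about 0.064 kg, lying in the middle of the dish; at rest it stands 12.5 mm above dish_centre.
- slot_holder: Fixed grey slotted holder, 62 x 84 x 48 mm tall, blue stripe. Origin on the worktop under the slot's centre; z up, x across the slot to the side where the dish overhangs (same yaw as the carrier), y along it. Slot open at the top, 11.5 mm wide, 64 long, 43 deep: the blade has 1.7 mm play each side and is out when raised 40 mm.
- detector_panel: Fixed flat black and grey X-ray panel on the worktop, 200 (x) x 240 (y) x 16 mm. Origin in the middle of its underside; z up. A blue line 60 mm long (along y) is printed at x = -58 mm; the white cross is at x = y = 0. At the end the dish points from the blade along the panel's +x.
- panel_cross (a point): Centre of the white cross with ring (40 mm) on the panel's top face, 16 mm above the worktop; axes as the panel's.
- bottle_white_mid (a point): Bystander: white plastic bottle, 61 mm diameter, 150 mm tall; point half-way up. Leave alone.
- bottle_brown_mid (a point): Bystander: amber bottle with black cap, 60 mm diameter, 142 mm tall; point half-way up. Leave alone.
- tape_roll_c_mid (a point): Bystander: pale tape roll standing on end, 33 mm diameter, 60 mm tall; point half-way up. Leave alone.
There are look-alikes about, which are no part of the job. Several things look just like the slot_holder: the one meant starts nearest to the robot's base.

How it is judged:
By the outcome, as a careful person would: the job done as asked, in the order asked, and still so for the second after the job is handed in, while the arm keeps its last pose, push and grip.
It also fails if it takes over 56 s, if anything falls off the work surface, if the arm or the gripper's body presses on something with over 40 N, if the wrist force passes 120 N, or if a joint passes its speed limit or range.

## Working session

There is one attempt and no reset: what is moved stays moved. The work goes in short steps, each a Python script; the robot and the scene stay as the last script left them, time stands still between calls to the robot, and variables do not carry over. Pictures are saved under pics/ and viewed, and the job is handed in when it is done.

```bash
ls; mkdir -p pics; cat > h.py <<'E'
import numpy as np, cv2
from plant import robot, effector, read_state, cams
def P(c):
    p=cams.camera_params(c); return p,np.array(p["R"]),np.array(p["t"])
def world(c,xyz):
    p,R,t=P(c); return R.T@(np.array(xyz)-t)
def pix(c,X):
    p,R,t=P(c); q=R@np.array(X)+t; return np.array([p["fx"]*q[0]/q[2]+p["cx"],p["fy"]*q[1]/q[2]+p["cy"]])
def ray(c,u,v,z):
    p,R,t=P(c); d=R.T@np.array([(u-p["cx"])/p["fx"],(v-p["cy"])/p["fy"],1]); o=-R.T@t
    return o+d*(z-o[2])/d[2]
E
python3 - <<'E'
from h import *
np.set_printoptions(precision=4,suppress=True)
s=read_state(); print(s["time"],s["tool_pos"],s["eef_rot"],s["finger_gap"],robot.grip_point_offset)
for c in("side","top"):
    cv2.imwrite(f"pics/{c}0.png",cams.get_image(c)); p,R,t=P(c); print(c,-R.T@t,R[2],p["fx"])
    for n in ["blade_grip","dish_centre","marker_ball_center","slot_holder","panel_cross","detector_panel","bottle_white_mid","bottle_brown_mid","tape_roll_c_mid"]:
        print(n,[(round(d["score"],2),world(c,d["xyz"])) for d in cams.mark_of(c,n)[:5]])
print(read_state()["time"])
E
```

```text
pics
0.0 [0.2261 0.5818 0.2301] [ 0.1843  0.9829 -0.0011 -0.0003] 0.9990177850110726 -0.0187
side [ 0.0209 -0.1977  0.8092] [ 0.6357  0.1722 -0.7524] 462.8095053018122
blade_grip [(0.57, array([ 0.4869, -0.1838,  0.1413]))]
dish_centre [(0.63, array([ 0.5006, -0.1242,  0.0683]))]
marker_ball_center [(0.49, array([ 0.5043, -0.1225,  0.0775]))]
slot_holder [(0.7, array([ 0.4895, -0.1782,  0.0002])), (0.69, array([ 0.6381, -0.0037, -0.0006])), (0.65, array([ 0.5186, -0.3583, -0.0031]))]
panel_cross [(0.92, array([0.4865, 0.2212, 0.0156]))]
detector_panel [(0.64, array([0.4885, 0.2198, 0.0006]))]
bottle_white_mid [(0.64, array([0.7092, 0.248 , 0.0763]))]
bottle_brown_mid [(0.65, array([ 0.7298, -0.265 ,  0.0701]))]
tape_roll_c_mid [(0.8, array([0.7037, 0.1284, 0.0285]))]
top [ 0.4906 -0.0122  1.2421] [ 0.1121 -0.0075 -0.9937] 578.0260802867923
blade_grip [(0.97, array([ 0.4859, -0.1757,  0.1359]))]
dish_centre []
marker_ball_center [(0.55, array([ 0.5082, -0.1177,  0.0762]))]
slot_holder [(0.95, array([ 0.517 , -0.3555, -0.0019])), (0.77, array([ 0.489 , -0.1744, -0.0002])), (0.55, array([ 0.6285,  0.0005, -0.0001]))]
panel_cross [(0.95, array([0.4873, 0.2238, 0.0176]))]
detector_panel [(0.91, array([ 0.4872,  0.2198, -0.0026]))]
bottle_white_mid [(0.69, array([0.7109, 0.2499, 0.0746]))]
bottle_brown_mid [(0.76, array([ 0.732 , -0.259 ,  0.0694])), (0.58, array([ 0.492 , -0.1764,  0.0086])), (0.4, array([ 0.5009, -0.1197,  0.0699]))]
tape_roll_c_mid [(0.51, array([0.7049, 0.1317, 0.0245]))]
1.0
```

View pics/side0.png

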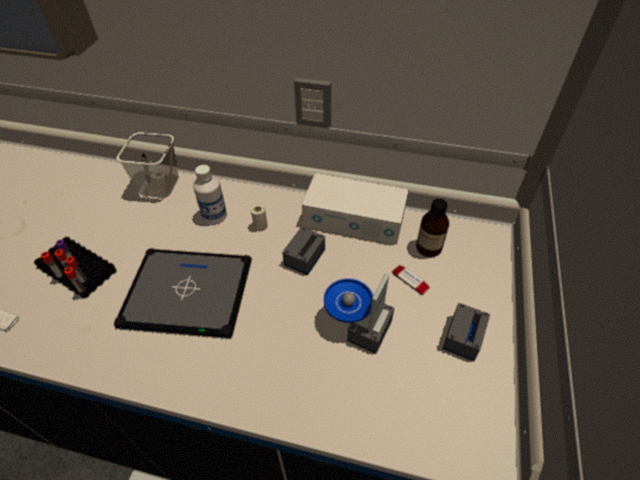

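View pics/top0.png

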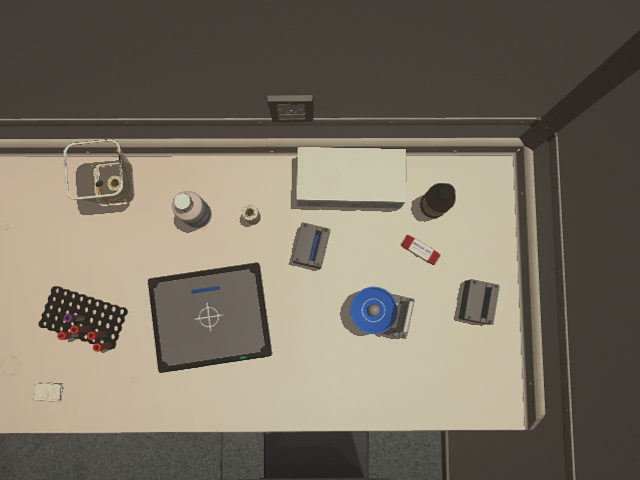

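The side and top views show the carrier at side (378,300) / top (385,312), with the dish pointing to +y. The cross is at top (208,317), and the blue line at top (205,290) is on its far side. I'll zoom in for accurate yaw.

```bash
python3 - <<'E'
import cv2,numpy as np
t=cv2.imread('pics/top0.png');s=cv2.imread('pics/side0.png')
a=cv2.resize(t[270:350,335:425],None,fx=6,fy=6,interpolation=cv2.INTER_CUBIC)
b=cv2.resize(s[260:360,315:405],None,fx=6,fy=6,interpolation=cv2.INTER_CUBIC)
cv2.imwrite('pics/ct.png',a);cv2.imwrite('pics/cs.png',b)
cv2.imwrite('pics/cp.png',cv2.resize(t[255:380,140:280],None,fx=4.5,fy=4.5,interpolation=cv2.INTER_CUBIC))
E
```

```text
(no output)
```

View pics/ct.png

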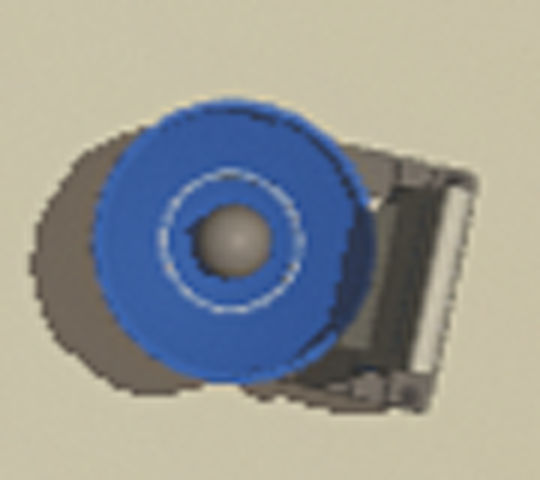

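View pics/cs.png

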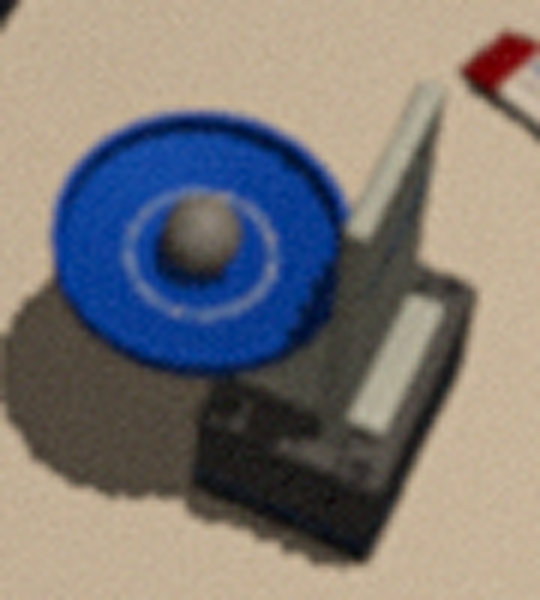

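View pics/cp.png

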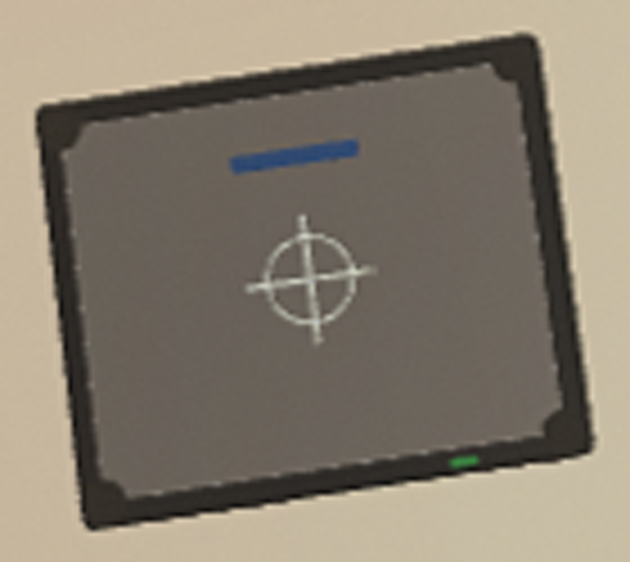

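```bash
python3 - <<'E'
from h import *
np.set_printoptions(precision=4,suppress=True)
f=lambda c,o,k,z:ray(c,o[0]+(k[0]+.5)/o[2]-.5,o[1]+(k[1]+.5)/o[2]-.5,z)[:2]
T=(335,270,6);S=(315,260,6);Q=(140,255,4.5)
print("rim",f("top",T,(234,241),.08),f("side",S,(202,242),.08))
print("ring",f("top",T,(231,241),.0675),f("side",S,(201,254),.0675))
print("ball",f("top",T,(236,240),.0785),f("side",S,(202,232),.0785))
a,b=f("side",S,(433,85),.158),f("side",S,(358,230),.158);print("bladetop side ends",a,b,(a+b)/2,np.linalg.norm(a-b),np.degrees(np.arctan2(*(a-b)[::-1])))
a,b=f("top",T,(462,187),.158),f("top",T,(426,372),.158);print("bladetop top ends",a,b,(a+b)/2,np.linalg.norm(a-b),np.degrees(np.arctan2(*(a-b)[::-1])))
a,b=f("top",Q,(231,165),.016),f("top",Q,(359,148),.016);print("line",a,b,(a+b)/2,np.linalg.norm(a-b),np.degrees(np.arctan2(*(a-b)[::-1])))
c=f("top",Q,(311,279),.016);print("cross",c,c-(a+b)/2,np.degrees(np.arctan2(*(c-(a+b)/2)[::-1])))
K=[f("top",Q,k,.016) for k in((38,105),(536,33),(594,452),(90,529))];print(np.mean(K,0),*[(np.linalg.norm(d),np.degrees(np.arctan2(*d[::-1]))) for d in (K[0]-K[1],K[3]-K[2],K[3]-K[0],K[2]-K[1])])
# side cross
print("cross side",ray("side",186,288,.016))
# overlay carrier model
def over(g,yaw):
  for c,o in(("top",T),("side",S)):
    im=cv2.imread("pics/ct.png" if c=="top" else "pics/cs.png")
    R=np.array([[np.cos(yaw),-np.sin(yaw),0],[np.sin(yaw),np.cos(yaw),0],[0,0,1]])
    def pl(pts,col):
      q=np.array([(pix(c,R@np.array(p)+[g[0],g[1],.14])-o[:2]+.5)*6-.5 for p in pts]);cv2.polylines(im,[np.int32(q.round())],True,col,1)
    pl([(-.004,-.03,.018),(.004,-.03,.018),(.004,.03,.018),(-.004,.03,.018)],(0,0,255))
    pl([(-.031,-.042,-.092),(.031,-.042,-.092),(.031,.042,-.092),(-.031,.042,-.092)],(0,255,0))
    th=np.linspace(0,6.28,40)
    pl([(.058+.0475*np.cos(x),.0475*np.sin(x),-.06) for x in th],(0,255,255))
    pl([(.058+.022*np.cos(x),.022*np.sin(x),-.0725) for x in th],(0,255,255))
    cv2.imwrite(f"pics/ov_{c}.png",im)
import sys
d=(f("top",T,(234,241),.08)+f("side",S,(202,242),.08))/2
yaw=np.radians(90-9.5)
g=d-.058*np.array([np.cos(yaw),np.sin(yaw)]);print(g);over(g,yaw)
E
```

```text
rim [ 0.5023 -0.1213] [ 0.4985 -0.1239]
ring [ 0.5025 -0.1215] [ 0.5022 -0.1232]
ball [ 0.5027 -0.1222] [ 0.5031 -0.123 ]
bladetop side ends [ 0.5163 -0.1859] [ 0.4616 -0.1732] [ 0.4889 -0.1796] 0.05620303670611747 -13.061989156456491
bladetop top ends [ 0.518  -0.1854] [ 0.4609 -0.173 ] [ 0.4895 -0.1792] 0.05843342146407145 -12.24819731951582
line [0.5434 0.2585] [0.5512 0.1986] [0.5473 0.2286] 0.06044095929022332 97.36399761546518
cross [0.4901 0.22  ] [-0.0573 -0.0085] -171.53559934022925
[0.4906 0.2183] (np.float64(0.23636188218954712), np.float64(98.07453997620664)) (np.float64(0.23521241238100973), np.float64(98.3161890866701)) (np.float64(0.19864889067939356), np.float64(-171.36741855542704)) (np.float64(0.19764899792573798), np.float64(-171.6984259666239))
cross side [0.4894 0.2174 0.016 ]
[ 0.4908 -0.1798]
```

View pics/ov_top.png

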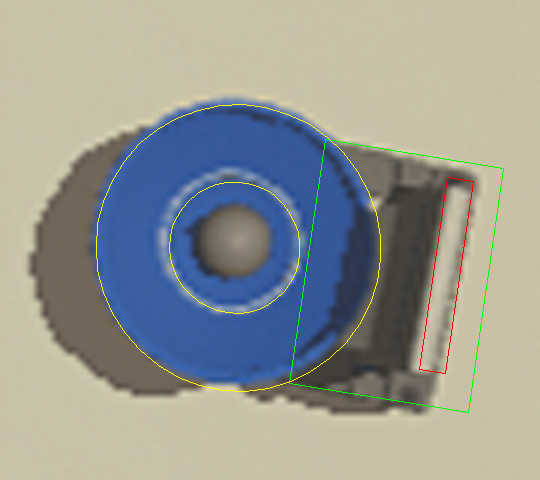

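View pics/ov_side.png

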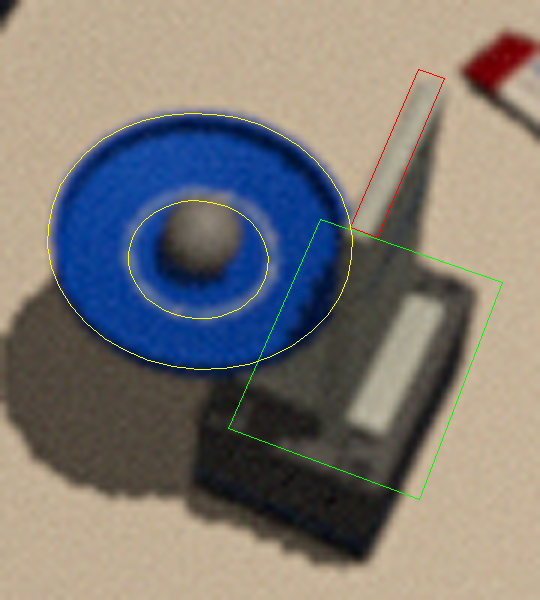

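```bash
cat >> h.py <<'E'
def q(phi):
    a=np.radians((phi+90)/2); return np.array([np.cos(a),np.sin(a),0,0])
G=np.array([.4893,-.1795]); Y0=77.3
np.set_printoptions(precision=4,suppress=True)
def st():
    s=read_state(); print(round(s["time"],2),np.array(s["tool_pos"]),np.array(s["eef_rot"]),"F",np.array(s["contact_force"]),"M",np.array(s["moment"]),"gap",round(s["finger_gap"],3),"q",np.array(s["qpos"]))
E
python3 - <<'E'
from h import *
print(robot.inverse_kinematics([*G,.121],q(Y0)),robot.inverse_kinematics([.5465,.2285,.16],q(188.4)))
robot.goto([*G,.24],q(Y0)); st()
effector.gripper_to(0.5)
robot.servo_line([*G,.1213],max_speed=.1); st()
for c in("top","side"): cv2.imwrite(f"pics/{c}1.png",cams.get_image(c)[200:400,260:500].repeat(3,0).repeat(3,1))
E
```

```text
[-0.4757  0.18   -0.3955  0.9953  0.     -0.254 ] [ 0.2869  0.265  -0.1965  1.1092  0.     -1.4305]
3.83 [ 0.4895 -0.1789  0.24  ] [0.1101 0.9939 0.0001 0.    ] F [-0.1168 -0.6629  0.1258] M [-0.0142  0.0162 -0.0162] gap 1.002 q [-0.4745  0.0878 -0.2363  1.2467  0.0002 -0.254 ]
5.66 [ 0.49   -0.1798  0.1221] [ 0.1106  0.9939 -0.0003  0.0007] F [ 0.3715 -0.4318  0.4333] M [ 0.0409  0.     -0.0009] gap 0.497 q [-0.4757  0.1792 -0.394   0.996  -0.     -0.2541]
```

View pics/side1.png

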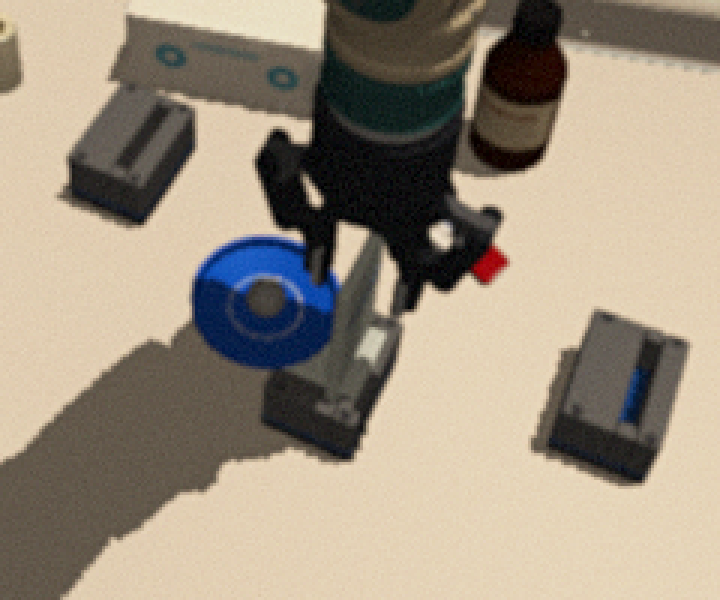

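View pics/top1.png

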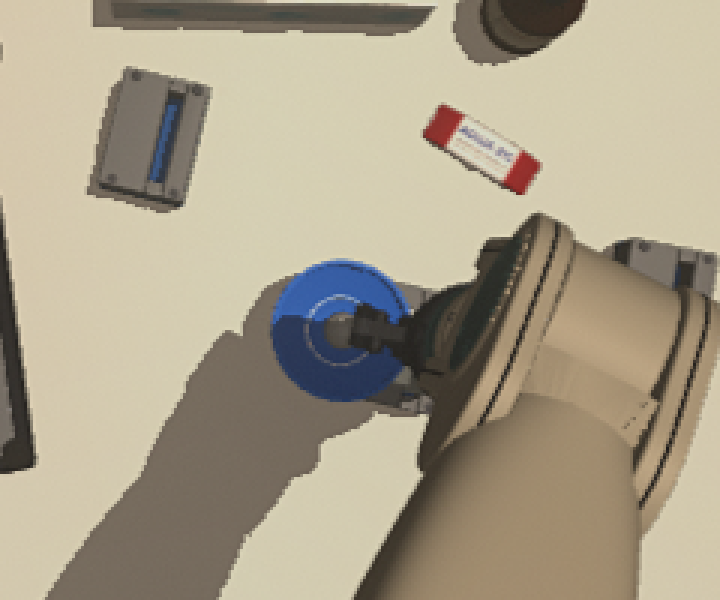

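The blade sits midway between the fingers, fingers at about (318,260) and (405,295) in the side crop. I'll close in steps and watch the force.

```bash
python3 - <<'E'
from h import *
for g in(.2,.15,.125,.0):
    effector.gripper_to(g); st()
for c in("top","side"): cv2.imwrite(f"pics/{c}2.png",cams.get_image(c)[200:400,260:500].repeat(3,0).repeat(3,1))
E
```

```text
6.12 [ 0.4893 -0.1795  0.1214] [ 0.1106  0.9939 -0.      0.0001] F [-0.1394 -0.3758  0.7234] M [-0.0521 -0.0476 -0.0069] gap 0.199 q [-0.4757  0.1796 -0.3951  0.996   0.     -0.254 ]
6.35 [ 0.4893 -0.1795  0.1213] [ 0.1107  0.9939  0.     -0.    ] F [-0.1024 -0.1473  0.1988] M [-0.004  -0.0184  0.0196] gap 0.152 q [-0.4757  0.1798 -0.3952  0.9959  0.     -0.254 ]
6.57 [ 0.4893 -0.1795  0.1213] [ 0.1106  0.9939  0.     -0.    ] F [-0.8192  0.2108  0.7692] M [ 0.0053 -0.0058 -0.0075] gap 0.12 q [-0.4757  0.1798 -0.3952  0.9959 -0.     -0.254 ]
6.78 [ 0.4893 -0.1794  0.1213] [0.1106 0.9939 0.0001 0.    ] F [-0.3853  0.8374  0.1206] M [ 0.1222 -0.0142  0.0333] gap 0.081 q [-0.4756  0.1797 -0.3951  0.996   0.0003 -0.254 ]
```

View pics/side2.png

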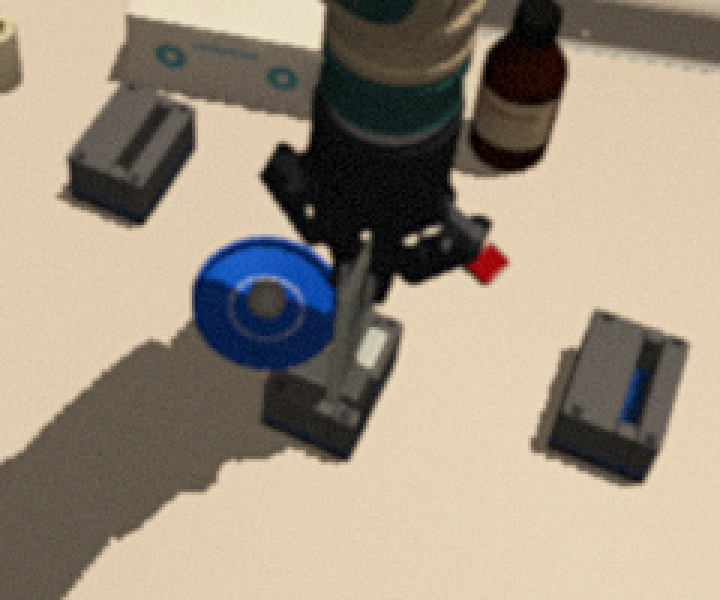

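The blade is gripped at gap 0.081 (about 7–8 mm) with negligible side force, and the ball is still central at (265,297). I'll lift slowly.

```bash
python3 - <<'E'
from h import *
robot.servo_line([*G,.1293],max_speed=.015); st()
robot.servo_line([*G,.1653],max_speed=.03); st()
robot.servo_line([*G,.1993],max_speed=.04); st()
robot.hold(.3); st()
for c in("top","side"):
    im=cams.get_image(c); cv2.imwrite(f"pics/{c}3f.png",im); cv2.imwrite(f"pics/{c}3.png",im[200:400,260:500].repeat(3,0).repeat(3,1))
    for n in("blade_grip","dish_centre","marker_ball_center","blade_foot"): print(c,n,[(round(d["score"],2),world(c,d["xyz"])) for d in cams.mark_of(c,n)[:2]])
E
```

```text
7.57 [ 0.4893 -0.1795  0.1293] [ 0.1106  0.9939 -0.     -0.    ] F [-0.3124  0.124  -3.8505] M [-0.0901  0.0251 -0.0295] gap 0.085 q [-0.4757  0.1717 -0.386   1.0131 -0.     -0.254 ]
8.92 [ 0.4891 -0.1794  0.165 ] [ 0.1106  0.9939  0.0001 -0.0003] F [ 0.7383 -0.4375 -4.123 ] M [-0.104   0.0163 -0.0275] gap 0.085 q [-0.4757  0.1393 -0.3422  1.0899 -0.     -0.254 ]
9.92 [ 0.489  -0.1794  0.199 ] [ 0.1106  0.9939  0.0001 -0.0003] F [-0.4762  0.0108 -3.8893] M [-0.1421  0.0046  0.0101] gap 0.085 q [-0.4757  0.1131 -0.2966  1.1617  0.     -0.254 ]
10.22 [ 0.4892 -0.1794  0.1991] [ 0.1106  0.9939  0.0001 -0.0002] F [-0.6132 -0.5208 -3.314 ] M [-0.0513  0.0071 -0.0164] gap 0.085 q [-0.4757  0.1132 -0.2964  1.1617  0.     -0.254 ]
top blade_grip [(0.67, array([0.7109, 0.2483, 0.0758])), (0.57, array([ 0.491 , -0.1806,  0.2144]))]
top dish_centre [(0.87, array([ 0.4999, -0.1224,  0.1482]))]
top marker_ball_center [(0.59, array([ 0.502 , -0.1182,  0.1575]))]
top blade_foot []
side blade_grip [(0.95, array([ 0.4845, -0.183 ,  0.2186])), (0.61, array([ 0.4886, -0.1789, -0.0009]))]
side dish_centre [(0.66, array([ 0.4969, -0.1251,  0.1413]))]
side marker_ball_center [(0.44, array([ 0.5007, -0.1203,  0.1556]))]
side blade_foot [(0.83, array([ 0.4905, -0.181 ,  0.0844]))]
```

View pics/side3.png

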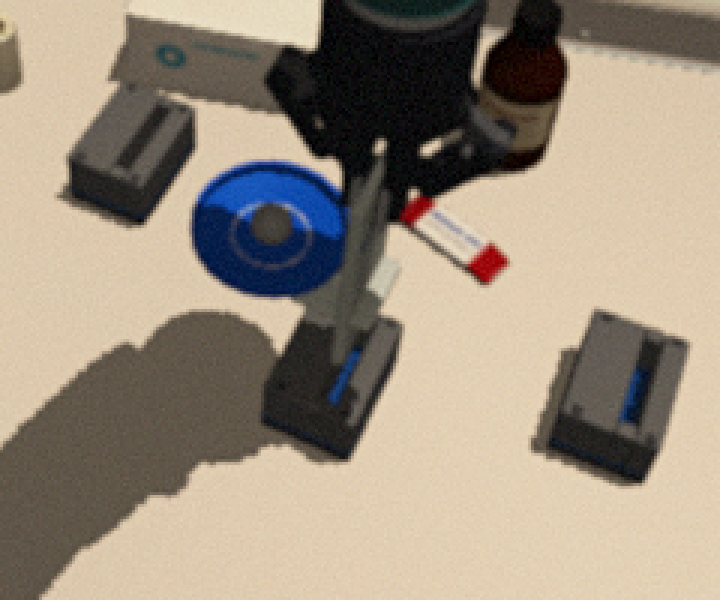

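View pics/top3.png

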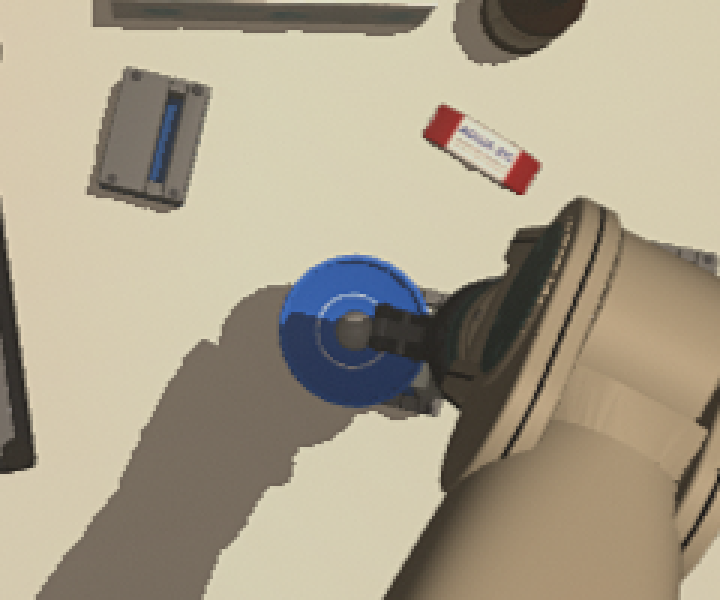

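The blade is clear of the slot, and the ball is in the white ring at (272,222). The dish looks level. I'll carry and turn.

```bash
python3 - <<'E'
from h import *
robot.servo_line([.5471,.2279,.1993],rot=q(188.3),max_speed=.07); st()
robot.hold(.3); st()
for c in("top","side"):
    im=cams.get_image(c); cv2.imwrite(f"pics/{c}4f.png",im)
    for n in("blade_grip","dish_centre","marker_ball_center","blade_foot","panel_cross"): print(c,n,[(round(d["score"],2),world(c,d["xyz"])) for d in cams.mark_of(c,n)[:2]])
E
```

```text
16.74 [0.5471 0.2278 0.1993] [ 0.7564 -0.6541 -0.      0.    ] F [-0.3693  0.2519 -2.6326] M [-0.0288 -0.0902 -0.0053] gap 0.082 q [ 0.2856  0.2379 -0.1451  1.1879 -0.     -1.43  ]
17.04 [0.5471 0.2279 0.1993] [ 0.7564 -0.6541 -0.      0.    ] F [ 0.3621  0.5001 -3.2006] M [-0.0589 -0.0948 -0.0225] gap 0.087 q [ 0.2856  0.2379 -0.1451  1.1878  0.     -1.43  ]
top blade_grip [(0.82, array([0.546 , 0.2297, 0.2146]))]
top dish_centre [(0.85, array([0.489 , 0.2179, 0.1453]))]
top marker_ball_center []
top blade_foot [(0.74, array([0.5497, 0.229 , 0.0884]))]
top panel_cross [(0.91, array([0.4879, 0.2218, 0.0173]))]
side blade_grip [(0.57, array([0.5498, 0.2238, 0.2184]))]
side dish_centre [(0.65, array([0.4872, 0.2187, 0.1435]))]
side marker_ball_center [(0.63, array([0.4898, 0.218 , 0.1567]))]
side blade_foot [(0.97, array([0.5467, 0.2245, 0.085 ]))]
side panel_cross [(0.96, array([0.4845, 0.2168, 0.0147]))]
```

```bash
python3 - <<'E'
import cv2
s=cv2.imread('pics/side4f.png');t=cv2.imread('pics/top4f.png')
a=cv2.resize(s[180:350,90:290],(800,680))[:600];cv2.imwrite('pics/s4.png',a)
cv2.imwrite('pics/t4.png',cv2.resize(t[240:390,130:330],(800,600)))
E
```

```text
(no output)
```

View pics/s4.png

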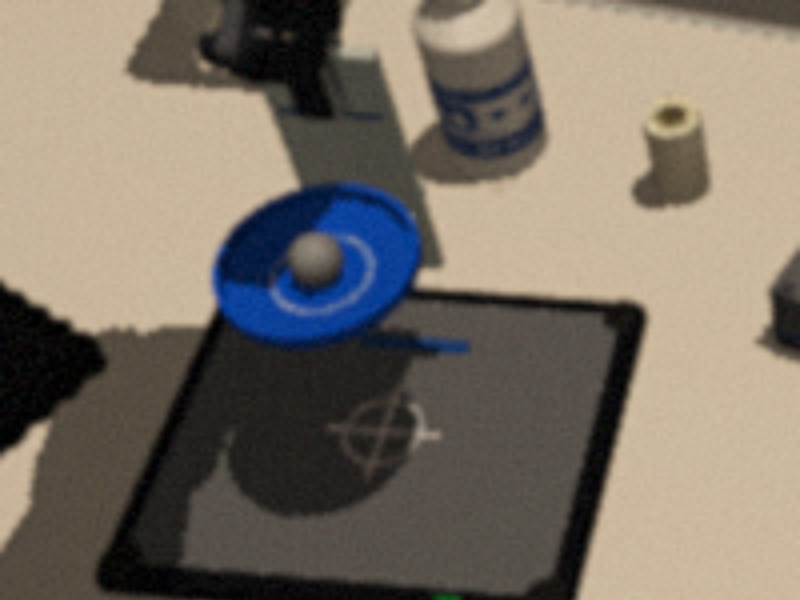

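View pics/t4.png

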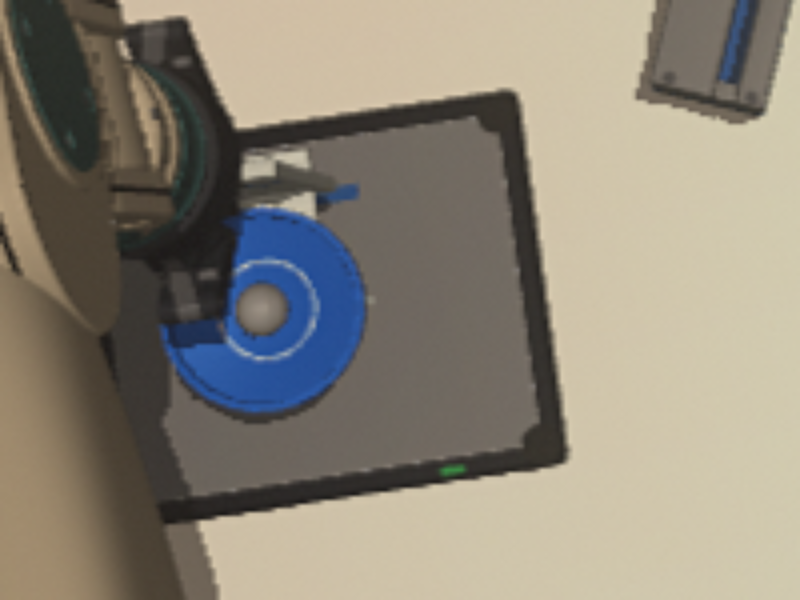

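The ball still lies within the ring, but it looks slightly off centre at side crop (315,258). I'll check level and placement with a model overlay.

```bash
cat > ov.py <<'E'
from h import *
from scipy.spatial.transform import Rotation as Ro
def ov(f,c,box,g,z,yaw,out,rx=0,ry=0,ball=None):
    x0,y0,x1,y1=box;k=4;im=cv2.resize(cv2.imread(f)[y0:y1,x0:x1],None,fx=k,fy=k,interpolation=cv2.INTER_CUBIC)
    R=(Ro.from_euler('z',yaw,degrees=True)*Ro.from_euler('xy',[rx,ry],degrees=True)).as_matrix()
    def pl(pts,col):
        w=np.array([(pix(c,R@np.array(p)+[g[0],g[1],z])-[x0,y0]+.5)*k-.5 for p in pts]);cv2.polylines(im,[np.int32(w.round())],True,col,1)
    for s in(-.004,.004): pl([(s,-.03,.018),(s,.03,.018),(s,.03,-.132),(s,-.03,-.132)],(0,0,255))
    th=np.linspace(0,6.28,40)
    for r,h in((.0475,-.06),(.022,-.0725)): pl([(.058+r*np.cos(x),r*np.sin(x),h) for x in th],(0,255,255))
    pl([(.058,0,-.074),(.058,0,-.0615)],(0,255,0))
    cv2.imwrite(out,im[:600,:800])
E
python3 - <<'E'
from ov import *
g=(.5471,.2279)
ov('pics/side4f.png','side',(90,180,290,330),g,.218,188.3,'pics/o4s.png')
ov('pics/top4f.png','top',(130,240,330,390),g,.218,188.3,'pics/o4t.png')
E
```

```text
(no output)
```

View pics/o4s.png

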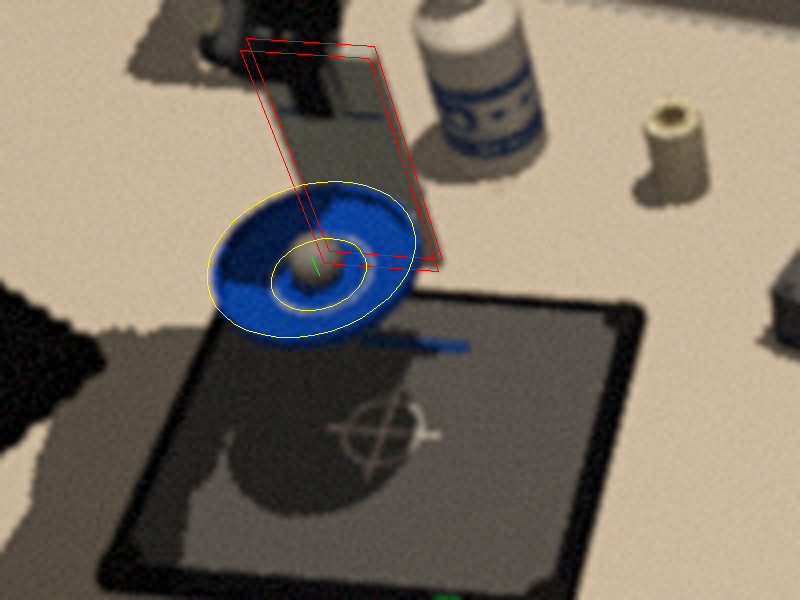

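View pics/o4t.png

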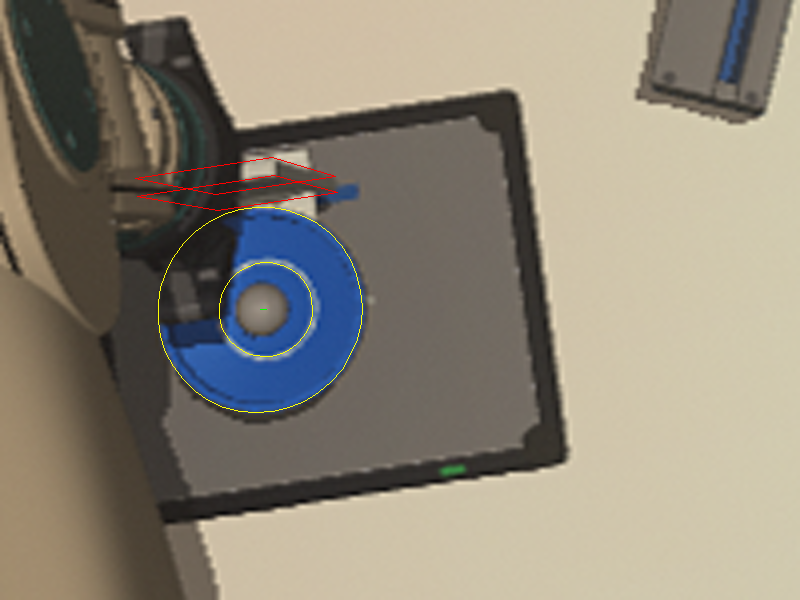

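The model overlays agree to about 1 px in both views, so the dish is level. I'll lower it and measure the ball against the cross.

```bash
python3 - <<'E'
from ov import *
f=lambda c,x0,y0,u,v,z:ray(c,x0+(u+.5)/4-.5,y0+(v+.5)/4-.5,z)[:2]
print("ball",f("top",130,240,263,308,.1565),f("side",90,180,316,257,.1565))
print("ring",f("top",130,240,268,311,.1455),f("side",90,180,323,275,.1455))
print("cross side",f("side",90,180,383,434,.016))
robot.servo_line([.5471,.2279,.159],max_speed=.03); robot.hold(.5); st()
for c in("top","side"): cv2.imwrite(f"pics/{c}5f.png",cams.get_image(c))
g=(.5471,.2279)
ov('pics/side5f.png','side',(90,180,290,330),g,.1777,188.3,'pics/o5s.png')
ov('pics/top5f.png','top',(130,240,330,390),g,.1777,188.3,'pics/o5t.png')
E
```

```text
ball [0.4902 0.2183] [0.4908 0.2182]
ring [0.4888 0.2182] [0.4893 0.217 ]
cross side [0.4888 0.2186]
19.63 [0.5471 0.2279 0.159 ] [ 0.7564 -0.6541 -0.     -0.    ] F [ 0.6957 -0.8149 -2.8259] M [ 0.0136 -0.0231 -0.0332] gap 0.085 q [ 0.2856  0.2664 -0.197   1.1074  0.     -1.43  ]
```

View pics/o5s.png

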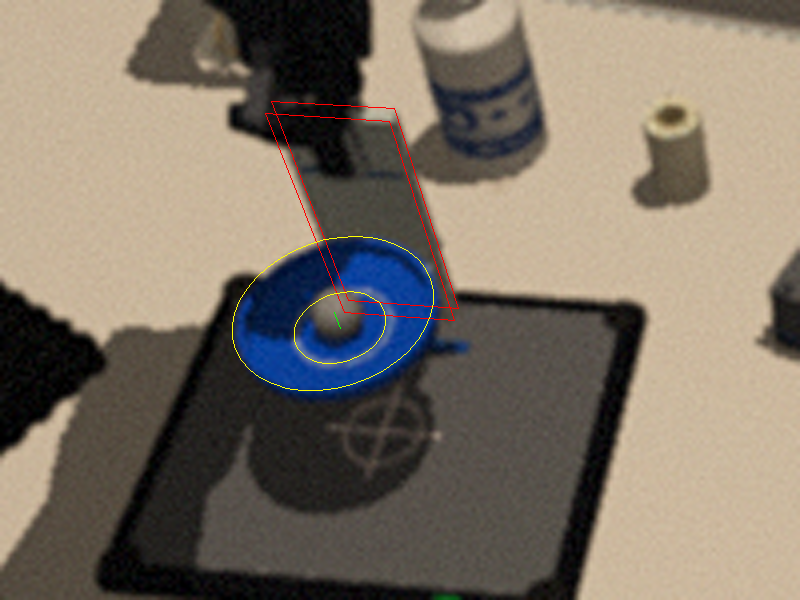

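View pics/o5t.png

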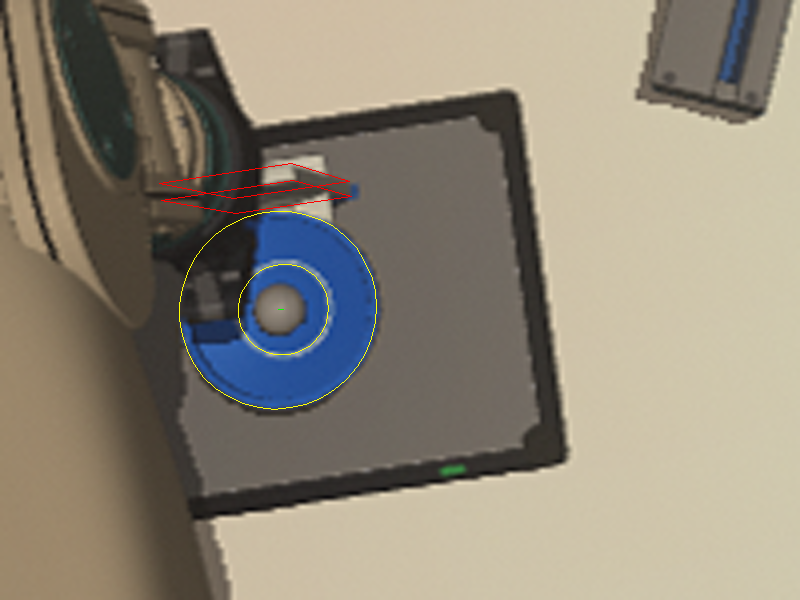

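The ball is within 2 mm of the cross in both views, and the foot is about 30 mm above the panel. A 1 mm trim in +y and a final check come next, then I hand in.

```bash
python3 - <<'E'
from ov import *
robot.servo_line([.5467,.2289,.159],max_speed=.004); robot.hold(1.0); st()
for c in("top","side"):
    cv2.imwrite(f"pics/{c}6f.png",cams.get_image(c))
    for n in("dish_centre","marker_ball_center","blade_foot","panel_cross","bottle_white_mid","bottle_brown_mid","tape_roll_c_mid"): print(c,n,[(round(d["score"],2),world(c,d["xyz"])) for d in cams.mark_of(c,n)[:1]])
ov('pics/side6f.png','side',(90,180,290,330),(.5467,.2289),.1777,188.3,'pics/o6s.png')
E
```

```text
21.15 [0.5467 0.2289 0.159 ] [ 0.7564 -0.6541 -0.     -0.    ] F [ 0.3138  0.6909 -4.0854] M [-0.0168 -0.0167  0.0293] gap 0.085 q [ 0.2874  0.2664 -0.197   1.1074  0.     -1.4282]
top dish_centre [(0.57, array([0.4889, 0.2204, 0.1072]))]
top marker_ball_center [(0.49, array([0.4934, 0.2237, 0.1124]))]
top blade_foot [(0.88, array([0.5481, 0.2305, 0.0463]))]
top panel_cross [(0.66, array([0.4916, 0.2227, 0.1152]))]
top bottle_white_mid [(0.57, array([0.7107, 0.2478, 0.0727]))]
top bottle_brown_mid [(0.68, array([ 0.731 , -0.2601,  0.0665]))]
top tape_roll_c_mid [(0.6, array([0.707 , 0.1338, 0.0229]))]
side dish_centre [(0.56, array([0.4858, 0.216 , 0.1025]))]
side marker_ball_center [(0.54, array([0.492 , 0.2215, 0.1161]))]
side blade_foot [(0.8, array([0.5483, 0.2253, 0.0408]))]
side panel_cross [(0.71, array([0.487 , 0.2181, 0.0151]))]
side bottle_white_mid [(0.86, array([0.7105, 0.2484, 0.0775]))]
side bottle_brown_mid [(0.71, array([ 0.7307, -0.265 ,  0.0726]))]
side tape_roll_c_mid [(0.73, array([0.7052, 0.1276, 0.0294]))]
```

View pics/o6s.png

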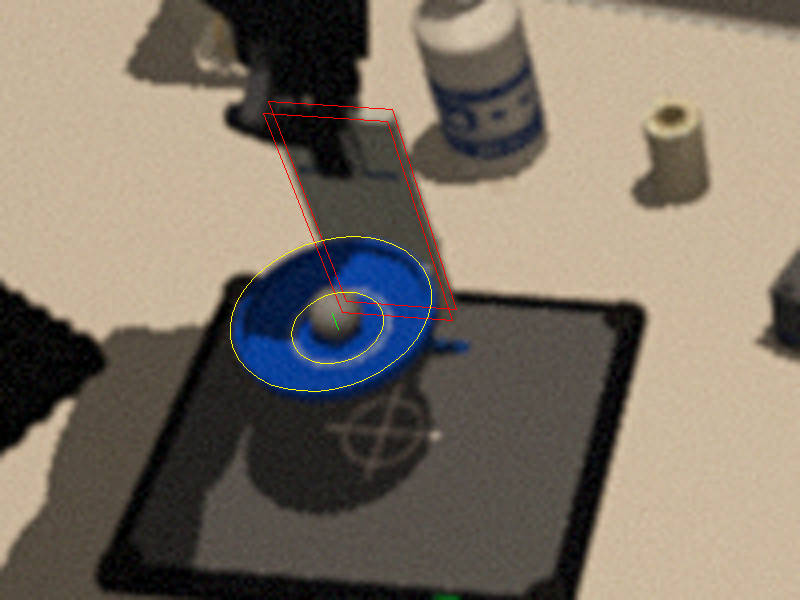

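The dish is level and still, the ball is inside the ring at (335,318), the blade is over the line, and the bystanders haven't moved.

```bash
python3 - <<'E'
from h import *
print(robot.sign_off())
E
```

```text
the job is handed in; nothing more can be done
None
```

I gripped the blade of the carrier nearest the base, drew it straight up out of the slot and carried it to the panel. It turned about 111° anticlockwise on the way. I handed the job in at about 22 s, still holding the dish over the panel.

**Last checks:**
- **Ball over the cross:** before the last 1 mm trim, my pixel measurements put the ball about 2 mm from the cross. After the trim, the networks put the ball 2–6 mm from it. The 6 mm is at the edge of their accuracy. I did not measure the pixels again after the trim.
- **Blade and height:** the blade is above the blue line, parallel to it by the 188.3° yaw I measured for the panel. By the arm's pose, its lower end is about 30 mm above the panel. The networks' readings of the foot give 25–30 mm.
- **Level:** a drawn model of the level carrier agreed with the pictures to about 1–2 pixels. The ball stayed inside the white ring in every picture; I took none during the moves.
- **Grip and forces:** the grip held steady at a gap of about 0.085, and every wrist force I read stayed around 4 N.
- **Bystanders:** both bottles and the tape roll read where they started, within the networks' accuracy.

**One reading disagreed:** in the last top view the network put the cross at z = 0.115 m, which is impossible. The dish hides the cross from there, so I ignored it.

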